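Set the pots on their setter tiles for the kiln

TASK

Take the four straight-sided pots without handles off the wooden ware board and stand each one upright on the kiln shelf, centred on the setter tile of its own shape and size: small round, large round, square and oblong, with the square and the oblong pot lined up with the sides of their tiles. Set them down gently, never dropping or tipping one over, and leave the mug and the bowl standing where they are.

Things in the scene. Friction and masses are not known exactly. Their poses are not given: they have to be found in the camera images.
- pot_small_round: White straight-sided pot without a handle, open at the top, flat closed bottom, standing loose and upright on the plywood ware board (15 mm thick). Round, 48 mm in diameter, 70 mm tall, wall 4 mm, about 0.12 kg. The origin is the centre of its underside, z up; its yaw does not matter.
- pot_large_round: White straight-sided pot without a handle, open at the top, flat closed bottom, standing loose and upright on the plywood ware board (15 mm thick). Round, 66 mm in diameter, 92 mm tall, wall 4 mm, about 0.25 kg. The origin is the centre of its underside, z up; its yaw does not matter.
- pot_square: White straight-sided pot without a handle, open at the top, flat closed bottom, standing loose and upright on the plywood ware board (15 mm thick). Square, 54 x 54 mm, 82 mm tall, wall 5 mm, about 0.22 kg. The origin is the centre of its underside, z up; x and y are square to its sides.
- pot_oblong: White straight-sided pot without a handle, open at the top, flat closed bottom, standing loose and upright on the plywood ware board (15 mm thick). Oblong, 78 mm long (along its x) by 44 mm wide (along its y), 68 mm tall, wall 5 mm, about 0.2 kg. The origin is the centre of its underside, z up; x runs along its length.
- tile_small_round: Fixed terracotta setter tile, 10 mm thick, lying flat on the grey stone-like kiln shelf (18 mm thick), so its top is 28 mm above the table. The origin is the centre of its underside: its top is 10 mm above the origin. Round, 70 mm in diameter.
- tile_large_round: Fixed terracotta setter tile, 10 mm thick, lying flat on the grey stone-like kiln shelf (18 mm thick), so its top is 28 mm above the table. The origin is the centre of its underside: its top is 10 mm above the origin. Round, 92 mm in diameter.
- tile_square: Fixed terracotta setter tile, 10 mm thick, lying flat on the grey stone-like kiln shelf (18 mm thick), so its top is 28 mm above the table. The origin is the centre of its underside: its top is 10 mm above the origin. Square, 76 x 76 mm, x and y square to its sides.
- tile_oblong: Fixed terracotta setter tile, 10 mm thick, lying flat on the grey stone-like kiln shelf (18 mm thick), so its top is 28 mm above the table. The origin is the centre of its underside: its top is 10 mm above the origin. Oblong, 100 mm (its x) by 66 mm (its y).
- mug: White mug with a handle, 64 mm in diameter, 80 mm tall, standing loose among the pots on the ware board in the row nearer the robot. The origin is the centre of its underside, z up; the handle sticks out along its +y to about 65 mm from the axis, roughly towards the robot. It stays where it is.
- bowl: White flared bowl, 86 mm across the rim, 45 mm tall, standing loose among the pots on the ware board. The origin is the centre of its underside, z up; its yaw does not matter. It stays where it is.
Mind the look-alikes: they are no part of the job. Leave any green look-alike of the pot_oblong alone.

How it is judged:
By the outcome, as a careful person would: the job done as asked, in the order asked, and still so for the second after the job is handed in, with the robot touching nothing.
It also fails if it takes over 115 s, if anything falls off the work surface, if the arm or the gripper's body presses on something with over 40 N, if the wrist force passes 120 N, or if a joint passes its speed limit or range.

ROBOT

A 6-joint arm with a two-finger parallel gripper is mounted at the origin on the work surface. World frame = base frame: x ahead of the robot, y to its left, z up, the work surface at z = 0. Lengths are in m, angles in rad, forces in N, time in s.
With the tool pointing down it reaches from about 0.35 to 0.95 m from the base axis. Payload 17.4 kg.
Tool frame: the origin (TCP) lies at the centre of the arm's flange, where the gripper is bolted on; the fingertips stand 186 mm ahead of it and the grasp point (between the pads) lies 167 mm ahead of it (grip_depth is the distance from the TCP to the grasp point, in m); z points along the fingers, y is the line along which they close (so a half turn about z gives the same grasp; the last joint's range is limited). The gripper opens to 93 mm and grips with 3 to 60 N. Pads are 15 mm wide; open, the fingers measure 128 mm over their backs; the gripper's body (75 mm by 188 mm) begins 65 mm behind the grasp point.
Start: joints at [1.284, 0.116, 1.442, -0, 1.584, -0.038], TCP at [0.166, 0.654, 0.405] pointing down, gripper open.
Joint ranges: [-2.83, 2.83], [-0.83, 2.19], [0.07, 2.5], [-1.14, 4.28], [0.01, 3], [-2.97, 2.97]. Speed limits (rad/s): [1.89, 1.89, 2.22, 3.14, 3.14, 3.14].

INTERFACE

Orientations are given as [roll, pitch, yaw] about the fixed x, y, z axes, in that order (R = Rz(yaw) Ry(pitch) Rx(roll)).
In Python, from cell import * gives the robot as it stands. The module is installed in compiled form; this text tells all that it offers.
- The arm moves only by the shell command python3 -m crank 'ROWS' [OPENING]. ROWS is text: rows parted by semicolons, each of 4 numbers parted by spaces: the shift along the world's x, y, z in units of 25 mm (1.0 is 25 mm), then the turn about the world's z in units of 8 degrees (1.0 is 8 degrees). A call has 1 to 10 rows; each row shifts and turns the commanded pose from where the row before left it; what a row does not reach is not made up. A row lasts 1/10 s, in which the tool goes at most 50 mm and 8.59 degrees, less where a joint would pass 70% of its speed; a pose out of reach is approached as far as the arm can. A call is refused whole if a number of a shift passes 1 or a number of a turn 1, either way. A call with a gripper value outside its range is refused whole. OPENING is the opening, from 0 (shut) to 1 (fully open), set as the call begins (- or left out, the last holds). The fingers move at their own pace and stop on an object; the grip force is fixed at half the most. Time passes only in rows, so rows that do not move let the fingers close. It gives the time, the measured TCP pose, the force, the opening and the grip force at its end, in the units of the state.
- sense(): the state, without advancing time (a new reading comes with each control period).
- get_image(name): name is "side" or "top"; returns (picture, depth): 420x560x3 uint8, blue, green, red; 420x560 float32, m along the optical axis (not along the pixel's ray), 0 where there is no reading.
- calibration(name): a dict with "K" (3x3 intrinsics, pixels), "cam_to_world" (4x4, takes a point from camera to world coordinates). Camera axes: x right, y up, looking along -z (the intrinsics and any distortion apply to the point x, -y, -z); pixel columns grow to the right and rows downward; lengths in m; the calibration is good to about 2 mm. A picture is of the moment at which its call begins. calibration takes no time and is no camera call.
- hand_in(): hands the job in; it is judged then, once.
The state is a dict: "time_s": time; "q": joint angles; "dq": joint speeds; "joint_efforts": joint torques, N m; "eef_pos": TCP position; "eef_rot": TCP orientation; "ft_force": force on the tool from outside, world axes, zero at the start; "ft_torque": the same for the moment, N m; "opening": finger opening in m; "gripper_force": force on a finger pad.
Only numpy, scipy, OpenCV 4.12 (cv2) and the standard library are available. Lean on these libraries where they do the work, as an engineer would, in place of code of your own. Each camera call takes 0.05 s, during which the arm holds its last target. There are 200 camera calls.

## Working session

There is one attempt and no reset: what is moved stays moved. The work goes in short steps, Python scripts to look and compute and a shell command to move; the robot and the scene stay as the last step left them, time stands still between calls to the robot, and variables do not carry over. Pictures are saved under pics/ and viewed, at most 14 in all, crops included, and the job is handed in when it is done.

```bash
mkdir -p pics
python3 - <<'E'
from cell import *
import cv2,numpy as np
for n in("top","side"):
    p,d=get_image(n); cv2.imwrite(f"pics/{n}0.png",p); np.save(f"pics/{n}0.npy",d)
    c=calibration(n); print(n,c["K"],c["cam_to_world"],[k for k in c])
s=sense(); print(s)
E
```

```text
top [[383.01895126   0.         280.44254579]
 [  0.         383.01895126 214.78031821]
 [  0.           0.           1.        ]] [[ 0.00562703  0.99584841 -0.09085309  0.36425755]
 [-0.99975882  0.00753122  0.02062973  0.0137625 ]
 [ 0.02122832  0.0907151   0.99565061  0.91341738]
 [ 0.          0.          0.          1.        ]] ['K', 'cam_to_world']
side [[528.13042883   0.         281.07540207]
 [  0.         528.13042883 212.04750984]
 [  0.           0.           1.        ]] [[ 0.7243342   0.39836208 -0.5627145  -0.29833405]
 [-0.68944272  0.41502417 -0.59365282 -0.78062683]
 [-0.00294866  0.81796246  0.57526404  0.81136867]
 [ 0.          0.          0.          1.        ]] ['K', 'cam_to_world']
{'time_s': 0.1, 'q': array([ 1.28416364e+00,  1.16426057e-01,  1.44219369e+00, -2.71331004e-05,
        1.58400402e+00, -3.78093526e-02]), 'dq': array([ 0.00156545, -0.00053583, -0.00187568,  0.00119621, -0.00091356,
        0.00175899]), 'joint_efforts': array([ 9.07767808e-04, -7.22897315e+01, -6.23856211e+01,  7.81464390e-02,
        2.29396747e-02, -9.07493950e-05]), 'eef_pos': array([0.16624788, 0.65421434, 0.40408994]), 'eef_rot': array([-3.14056125e+00, -1.18648593e-05,  2.89276897e+00]), 'ft_force': array([-0.98568636,  0.06778283, -0.36901233]), 'ft_torque': array([-0.00954376, -0.00584683, -0.03201748]), 'gripper_force': 0.0, 'opening': 0.09332553847033073}
```

View pics/top0.png

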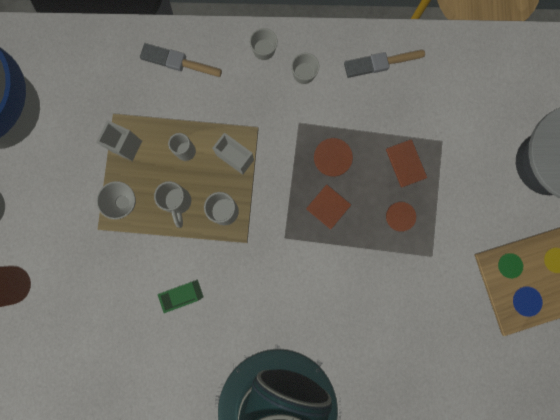

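View pics/side0.png

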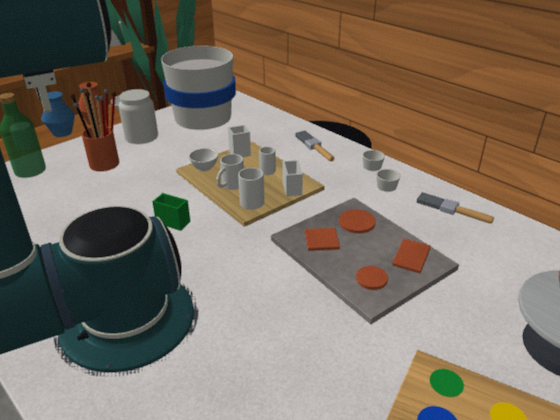

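The top view shows the board with the square pot (120,140), small round (181,147), oblong (234,153), bowl (116,201), mug (170,197) and large round (220,208). The tiles are large round (333,157), oblong (406,162), square (329,206) and small round (401,216). The side view shows the same layout, with the arm clear of everything.

```bash
cat > h.py <<'E'
from cell import *
import cv2,numpy as np
def load(n,p=None,d=None):
    c=calibration(n);K=c["K"];T=c["cam_to_world"]
    return K,T
def cloud(n,d):
    K,T=load(n);v,u=np.mgrid[:d.shape[0],:d.shape[1]]
    P=np.stack([(u-K[0,2])/K[0,0]*d,-(v-K[1,2])/K[1,1]*d,-d],-1)
    return P@T[:3,:3].T+T[:3,3]
def ray(n,uv,z):
    K,T=load(n);uv=np.asarray(uv,float).reshape(-1,2)
    D=np.c_[(uv[:,0]-K[0,2])/K[0,0],-(uv[:,1]-K[1,2])/K[1,1],-np.ones(len(uv))]@T[:3,:3].T
    return T[:3,3]+D*((z-T[2,3])/D[:,2])[:,None]
def tiles(n,p):
    h=cv2.cvtColor(p,cv2.COLOR_BGR2HSV)
    m=(((h[...,0]<12)|(h[...,0]>172))&(h[...,1]>110)&(h[...,2]>60)).astype(np.uint8)
    cs,_=cv2.findContours(m,cv2.RETR_EXTERNAL,cv2.CHAIN_APPROX_NONE)
    for c in cs:
        if cv2.contourArea(c)<250: continue
        P=ray(n,c.reshape(-1,2),.028)[:,:2]*1000
        if P[:,0].min()<300 or abs(P[:,1]).max()>400: continue
        print(n,'tile',c.reshape(-1,2).mean(0).round(),rect(P))
def rect(P):
    M=cv2.moments(P.astype(np.float32).reshape(-1,1,2))
    r=cv2.minAreaRect(P.astype(np.float32))
    return 'cen',np.round([M['m10']/M['m00'],M['m01']/M['m00']],1),'rect',np.round(r[0],1),np.round(r[1],1),round(r[2],1)
def tops(n,d,tol=.006):
    P=cloud(n,d);Z=P[...,2]
    m=((Z>.035)&(Z<.2)&(P[...,0]>.3)&(P[...,0]<.75)&(abs(P[...,1])<.45)&(d>0)).astype(np.uint8)
    k,l,st,_=cv2.connectedComponentsWithStats(m)
    for i in range(1,k):
        if st[i,4]<60: continue
        q=P[l==i];zt=np.percentile(q[:,2],97)
        t=q[q[:,2]>zt-tol][:,:2]*1000
        h=cv2.convexHull(t.astype(np.float32)).reshape(-1,2)
        print(n,'obj',st[i,:4],'ztop',round(zt*1000,1),rect(h), 'circ',np.round(np.r_[cv2.minEnclosingCircle(h)[0],cv2.minEnclosingCircle(h)[1]],1))
E
python3 - <<'E'
from h import *
for n in("top","side"):
    p=cv2.imread(f"pics/{n}0.png");d=np.load(f"pics/{n}0.npy")
    tiles(n,p);tops(n,d)
p=cv2.imread("pics/top0.png")
cv2.imwrite("pics/c1.png",cv2.resize(p[105:255,90:450],None,fx=2.2,fy=2.2,interpolation=cv2.INTER_CUBIC))
E
```

```text
top tile [401. 216.] ('cen', array([ 444.1, -285.5]), 'rect', array([ 444.4, -285.3]), array([65.7, 68.6]), 0.4)
top tile [328. 206.] ('cen', array([ 465.9, -115.8]), 'rect', array([ 465.8, -115.9]), array([73.8, 75. ]), 50.4)
top tile [406. 163.] ('cen', array([ 570.6, -300.8]), 'rect', array([ 570.7, -300.9]), array([97.4, 65.9]), 20.6)
top tile [333. 157.] ('cen', array([ 583.4, -127.4]), 'rect', array([ 584.3, -126.9]), array([87.7, 89.2]), 89.9)
top obj [ 96 120  44  39] ztop 98.6 ('cen', array([607.7, 360.3]), 'rect', array([607.6, 360.4]), array([55.9, 54.4]), 66.6) circ [607.7 360.7  38.2]
top obj [168 133  27  26] ztop 86.9 ('cen', array([596.6, 221.2]), 'rect', array([596.5, 221.3]), array([45.4, 46.1]), 2.8) circ [596.8 221.2  23.7]
top obj [213 132  41  41] ztop 85.4 ('cen', array([582.8, 104. ]), 'rect', array([582.8, 104.1]), array([79. , 44.1]), 54.3) circ [583.3 103.4  44.4]
top obj [ 97 181  39  38] ztop 62.0 ('cen', array([473.5, 363.6]), 'rect', array([473.7, 363.4]), array([82.8, 83.5]), 89.2) circ [473.3 363.9  42.8]
top obj [154 181  36  47] ztop 96.7 ('cen', ar
[... 621 characters left out ...]
.] ('cen', array([ 579.9, -130.6]), 'rect', array([ 581.2, -130.9]), array([99.8, 90.4]), 41.3)
side obj [217 125  48  80] ztop 105.5 ('cen', array([504.5, 215.4]), 'rect', array([525.7, 232.8]), array([329.6,  64. ]), 55.9) circ [517.2 238.5 165.1]
side obj [259 147  17  23] ztop 85.4 ('cen', array([595.6, 219.1]), 'rect', array([596.2, 218.5]), array([52.7, 46.2]), 25.8) circ [596.4 217.6  27.2]
side obj [189 149  29  20] ztop 61.1 ('cen', array([472. , 361.7]), 'rect', array([472.9, 361.6]), array([88., 84.]), 33.6) circ [471.7 361.7  45.6]
side obj [283 160  20  32] ztop 84.0 ('cen', array([581.7, 102.9]), 'rect', array([582.2, 103. ]), array([83.9, 44.6]), 54.0) circ [581.9 103.6  46.3]
```

View pics/c1.png

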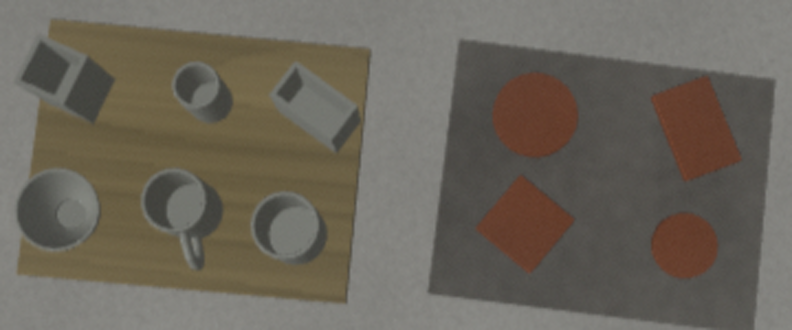

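```bash
python3 -m crank '0.96 -0.96 0 -0.4;0.96 -0.96 0 -0.4;0.96 -0.96 0 -0.4;0.96 -0.96 0 -0.4;0.96 -0.96 0 -0.4;0.96 -0.96 0 -0.4;0.96 -0.96 0 -0.4;0.96 -0.96 0 -0.4;0.96 -0.96 0 -0.4;0.96 -0.96 0 -0.24' 1
python3 -m crank '0.96 -0.96 0 0;0.96 -0.96 0 0;0.96 -0.96 0 0;0.96 -0.96 0 0;0.96 -0.96 0 0;0.96 -0.96 0 0;0.96 -0.96 0 0;0.92 -1 0 0;0 0 0 0;0 0 0 0'
```

```text
time_s: 1.1
eef_pos: [0.407, 0.4131, 0.4045]
eef_rot: [-3.141, -0.0, 2.354]
ft_force: [1.3, -0.3, 0.1]
opening: 0.0929
gripper_force: 0.0
time_s: 2.1
eef_pos: [0.5975, 0.2208, 0.4042]
eef_rot: [-3.141, -0.001, 2.355]
ft_force: [-0.3, 0.1, 0.0]
opening: 0.0928
gripper_force: 0.0
```

```bash
python3 -m crank '0 0 -1 0;0 0 -1 0;0 0 -1 0;0 0 -1 0;0 0 -1 0;0 0 -0.8 0;0 0 -0.6 0;0 0 -0.5 0;0 0 -0.4 0;0 0 0 0'
python3 -m crank '0 0 0 0;0 0 0 0;0 0 0 0;0 0 0 0;0 0 0 0;0 0 0 0;0 0 0 0;0 0 0 0' 0
```

```text
time_s: 3.1
eef_pos: [0.5969, 0.2213, 0.2211]
eef_rot: [-3.14, -0.001, 2.357]
ft_force: [-0.3, 0.8, 0.7]
opening: 0.0929
gripper_force: 0.0
time_s: 3.9
eef_pos: [0.5972, 0.2212, 0.2223]
eef_rot: [-3.142, 0.0, 2.357]
ft_force: [-0.5, -0.0, 1.0]
opening: 0.0464
gripper_force: 29.9
```

```bash
python3 -m crank '0 0 0.3 0;0 0 0.6 0;0 0 0.9 0;0 0 1 0;0 0 1 0;0 0 1 0;0 -0.5 0 0;-0.2 -0.9 0 0;-0.3 -1 0 0;-0.3 -1 0 0'
python3 -m crank '-0.3 -1 0 0;-0.3 -1 0 0;-0.3 -1 0 0;-0.3 -1 0 0;-0.3 -1 0 0;-0.3 -1 0 0;-0.3 -1 0 0;-0.3 -1 0 0;-0.3 -1 0 0;-0.3 -1 0 0'
python3 -m crank '-0.4 -1 0 0;-0.4 -1 0 0;-0.4 -1 0 0;-0.4 -1 0 0;-0.4 -1 0 0;-0.3 -0.9 0 0;-0.02 -0.5 0 0;0 -0.46 0 0;0 0 0 0;0 0 0 0'
```

```text
time_s: 4.9
eef_pos: [0.5767, 0.1349, 0.3417]
eef_rot: [-3.141, -0.0, 2.357]
ft_force: [0.4, -0.1, -1.6]
opening: 0.0468
gripper_force: 29.9
time_s: 5.9
eef_pos: [0.5013, -0.1151, 0.3419]
eef_rot: [-3.141, -0.0, 2.356]
ft_force: [-0.7, -0.3, -0.6]
opening: 0.047
gripper_force: 29.9
time_s: 6.9
eef_pos: [0.4445, -0.285, 0.3421]
eef_rot: [3.141, -0.0, 2.357]
ft_force: [-0.1, -0.2, -0.9]
opening: 0.0468
gripper_force: 29.9
```

```bash
python3 -m crank '0 0 -0.8 0;0 0 -1 0;0 0 -0.9 0;0 0 -0.7 0;0 0 -0.4 0;0 0 -0.2 0;0 0 -0.1 0;0 0 -0.05 0;0 0 0 0'
python3 -m crank '0 0 -0.03 0;0 0 -0.03 0;0 0 -0.03 0;0 0 0 0'
```

```text
time_s: 7.8
eef_pos: [0.4443, -0.2853, 0.2391]
eef_rot: [3.141, 0.001, 2.357]
ft_force: [0.6, -1.2, -1.8]
opening: 0.0468
gripper_force: 29.9
time_s: 8.2
eef_pos: [0.4442, -0.2853, 0.2362]
eef_rot: [-3.142, -0.0, 2.357]
ft_force: [-0.4, -0.6, -0.9]
opening: 0.0467
gripper_force: 29.9
```

```bash
python3 -m crank '0 0 -0.02 0;0 0 -0.02 0;0 0 -0.02 0;0 0 0 0'
python3 -m crank '0 0 -0.02 0;0 0 -0.02 0;0 0 0 0'
```

```text
time_s: 8.6
eef_pos: [0.4443, -0.2853, 0.2353]
eef_rot: [3.142, 0.0, 2.357]
ft_force: [-2.5, 1.5, 5.2]
opening: 0.047
gripper_force: 29.9
time_s: 8.9
eef_pos: [0.4443, -0.2853, 0.2353]
eef_rot: [-3.142, 0.0, 2.357]
ft_force: [-8.7, 4.7, 16.3]
opening: 0.0469
gripper_force: 29.9
```

Contact made. I'll ease off slightly, release, rise and look.

```bash
python3 -m crank '0 0 0.02 0;0 0 0.02 0;0 0 0 0'
python3 -m crank '0 0 0 0;0 0 0 0;0 0 0 0;0 0 0 0;0 0 0 0;0 0 0 0' 1
python3 -m crank '0 0 0.4 0;0 0 0.8 0;0 0 1 0;0 0 1 0;0 0 1 0;0 0 1 0;0 1 0 0;0 1 0 0;0 1 0 0;0 1 0 0'
python3 -m crank '0 1 0 0;0 1 0 0;0 1 0 0;0 1 0 0;0 1 0 0;0 1 0 0;0 1 0 0;0 1 0 0;0 1 0 0;0 1 0 0'
cat >> h.py <<'E'
def look(tag,show=None):
    for n in("top","side"):
        p,d=get_image(n);cv2.imwrite(f"pics/{n}_{tag}.png",p)
        tops(n,d); 
        if n=="top":tiles(n,p)
E
python3 -c "
from h import *
look('a')"
```

```text
time_s: 9.2
eef_pos: [0.4443, -0.2853, 0.2353]
eef_rot: [3.142, 0.0, 2.357]
ft_force: [-3.0, 1.7, 7.7]
opening: 0.0466
gripper_force: 29.9
time_s: 9.8
eef_pos: [0.4442, -0.2853, 0.2347]
eef_rot: [-3.142, -0.0, 2.357]
ft_force: [0.9, 0.3, -0.2]
opening: 0.0896
gripper_force: 0.0
time_s: 10.8
eef_pos: [0.444, -0.1843, 0.3656]
eef_rot: [3.141, 0.001, 2.356]
ft_force: [0.5, 0.9, 0.1]
opening: 0.0932
gripper_force: 0.0
time_s: 11.8
eef_pos: [0.4439, 0.0657, 0.3657]
eef_rot: [3.141, 0.001, 2.357]
ft_force: [-0.1, -0.7, 0.6]
opening: 0.0924
gripper_force: 0.0
top obj [ 96 120  44  39] ztop 98.7 ('cen', array([607.4, 360.3]), 'rect', array([607.8, 360.6]), array([57.4, 54.2]), 65.8) circ [607.9 361.   37.9]
top obj [ 97 181  39  38] ztop 61.9 ('cen', array([473.6, 363.6]), 'rect', array([473.7, 363.9]), array([84.4, 83.2]), 89.6) circ [473.3 364.   42.8]
top obj [392 203  31  23] ztop 100.0 ('cen', array([ 444. , -284.6]), 'rect', array([ 443.7, -284.8]), array([45.8, 47.5]), 0.1) circ [ 444.  -284.5   24.1]
top tile [328. 206.] ('cen', array([ 465.8, -115.7]), 'rect', array([ 465.8, -115.7]
[... 168 characters left out ...]
en', array([ 583.2, -127.3]), 'rect', array([ 583.2, -126.9]), array([86.6, 88. ]), 0.6)
side obj [217 125  49  80] ztop 108.1 ('cen', array([439.2,  97.7]), 'rect', array([427.5,  92.6]), array([149.4,  62.5]), 51.4) circ [435.6  85.2  76.1]
side obj [189 149  29  20] ztop 60.9 ('cen', array([472.5, 362.2]), 'rect', array([471.5, 362.8]), array([87., 82.]), 52.1) circ [471.7 362.4  46.6]
side obj [283 160  20  31] ztop 84.3 ('cen', array([582.3, 103.2]), 'rect', array([582.6, 104. ]), array([85.5, 45.2]), 52.4) circ [586.  101.5  45. ]
side obj [361 245  25  36] ztop 98.3 ('cen', array([ 442.4, -286.9]), 'rect', array([ 442.1, -286. ]), array([48.3, 47.2]), 71.4) circ [ 442.7 -288.9   26.7]
```

```bash
python3 -m crank '0.2 1 0 0;0.2 1 0 0;0 0.44 0 0;0 0 -0.8 0;0 0 -0.8 0;0 0 -0.8 0;0 0 -0.8 0;0 0 -0.8 0;0 0 -0.8 0;0 0 -0.27 0'
python3 -m crank '0 0 0 0;0 0 0 0;0 0 0 0;0 0 0 0;0 0 0 0;0 0 0 0;0 0 0 0' 0
```

```text
time_s: 12.9
eef_pos: [0.4538, 0.125, 0.2365]
eef_rot: [-3.14, -0.001, 2.356]
ft_force: [-1.0, -0.2, 0.2]
opening: 0.0929
gripper_force: 0.0
time_s: 13.6
eef_pos: [0.4545, 0.1258, 0.2389]
eef_rot: [3.141, 0.001, 2.357]
ft_force: [-0.3, -0.9, 7.4]
opening: 0.0667
gripper_force: 30.0
```

```bash
python3 -c "
from h import *
for f in ('0','_a'):
    p=cv2.imread(f'pics/top{f}.png');g=cv2.resize(p[105:215,90:265],None,fx=4.4,fy=4.4,interpolation=cv2.INTER_CUBIC)
cv2.imwrite('pics/c2.png',g)"
```

```text
(no output)
```

View pics/c2.png

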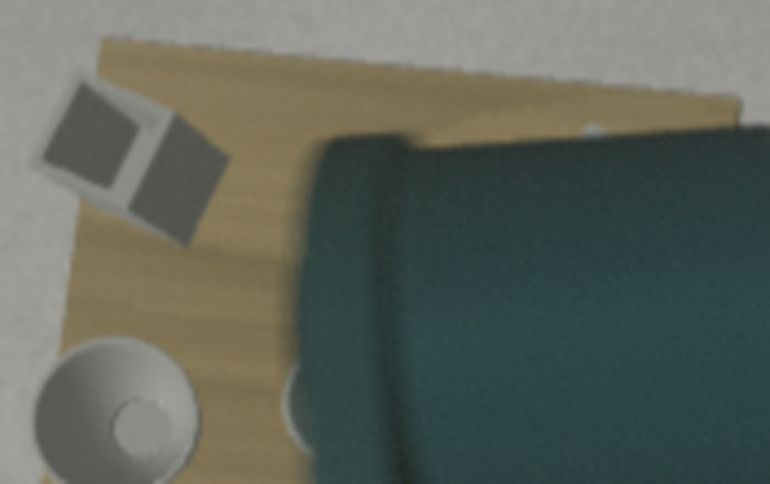

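The crop shows the square pot's rim with corners near (85,70), (178,112), (130,208) and (35,163), and nothing disturbed. The large round pot is gripped.

```bash
python3 -m crank '0 0 0.3 0;0 0 0.6 0;0 0 0.9 0;0 0 1 0;0 0 0.8 0;0 -0.5 0 0;0.3 -0.8 0 0;0.6 -1 0 0;0.6 -1 0 0;0.6 -1 0 0'
python3 -m crank '0.6 -1 0 0;0.6 -1 0 0;0.6 -1 0 0;0.6 -1 0 0;0.4 -1 0 0;0.2 -0.6 0 0;0.06 -0.22 0 0;0 0 0 0;0 0 0 0'
python3 -m crank '0 0 -0.6 0;0 0 -0.8 0;0 0 -0.7 0;0 0 -0.4 0;0 0 -0.2 0;0 0 -0.1 0;0 0 -0.04 0;0 0 0 0;0 0 0 0'
```

```text
time_s: 14.6
eef_pos: [0.5068, 0.0165, 0.3275]
eef_rot: [-3.141, -0.0, 2.357]
ft_force: [0.4, -0.5, -1.7]
opening: 0.0666
gripper_force: 30.0
time_s: 15.5
eef_pos: [0.5829, -0.1267, 0.328]
eef_rot: [3.142, -0.0, 2.357]
ft_force: [0.1, 0.3, -2.3]
opening: 0.0665
gripper_force: 30.0
time_s: 16.4
eef_pos: [0.5833, -0.1273, 0.2576]
eef_rot: [3.141, 0.001, 2.357]
ft_force: [-0.1, -0.2, -2.0]
opening: 0.0669
gripper_force: 30.0
```

```bash
python3 -m crank '0 0 -0.06 0;0 0 -0.05 0;0 0 -0.04 0;0 0 -0.03 0;0 0 0 0'
python3 -m crank '0 0 -0.02 0;0 0 -0.02 0;0 0 0 0'
python3 -m crank '0 0 -0.02 0;0 0 0 0'
```

```text
time_s: 16.9
eef_pos: [0.5832, -0.1273, 0.2523]
eef_rot: [-3.141, -0.0, 2.357]
ft_force: [0.3, -0.3, -2.4]
opening: 0.0666
gripper_force: 30.0
time_s: 17.2
eef_pos: [0.5832, -0.1273, 0.252]
eef_rot: [3.141, 0.0, 2.357]
ft_force: [-3.1, 1.3, 3.2]
opening: 0.0667
gripper_force: 30.0
time_s: 17.4
eef_pos: [0.5833, -0.1273, 0.2519]
eef_rot: [3.141, 0.001, 2.357]
ft_force: [-5.7, 1.2, 9.8]
opening: 0.0664
gripper_force: 30.0
```

```bash
python3 -m crank '0 0 0.02 0;0 0 0 0'
python3 -m crank '0 0 0 0;0 0 0 0;0 0 0 0;0 0 0 0;0 0 0 0;0 0 0 0' 1
python3 -m crank '0 0 0.4 0;0 0 0.8 0;0 0 1 0;0 0 1 0;0 0 1 0;0 0 1 0;0 1 0 0.5;0 1 0 0.5;0 1 0 0.5;0 1 0 0.5'
python3 -m crank '0.1 1 0 0.6;0.1 1 0 0;0.1 1 0 0;0.1 1 0 0;0.1 1 0 0;0.1 1 0 0;0.1 1 0 0;0.1 1 0 0;0.1 1 0 0;0.07 1 0 0'
python3 -c "
from h import *
look('b')
q=np.array([[109.3,120.9],[130.5,130.5],[119.5,152.3],[98,142]])
P=ray('top',q,.098)[:,:2]*1000
for i in range(4):
  e=P[(i+1)%4]-P[i];print(np.hypot(*e),np.degrees(np.arctan2(e[1],e[0]))%90)
print(P.mean(0))"
```

```text
time_s: 17.6
eef_pos: [0.5833, -0.1273, 0.2519]
eef_rot: [3.141, 0.0, 2.357]
ft_force: [-2.8, 0.6, 6.6]
opening: 0.0668
gripper_force: 30.0
time_s: 18.2
eef_pos: [0.5832, -0.1273, 0.2514]
eef_rot: [-3.142, -0.0, 2.357]
ft_force: [-0.8, 0.6, -0.5]
opening: 0.0932
gripper_force: 0.0
time_s: 19.2
eef_pos: [0.583, -0.0264, 0.3824]
eef_rot: [3.141, 0.001, 2.639]
ft_force: [0.5, -1.2, 0.3]
opening: 0.0935
gripper_force: 0.0
time_s: 20.2
eef_pos: [0.6074, 0.2238, 0.3824]
eef_rot: [3.141, 0.001, 2.72]
ft_force: [0.7, 0.3, -0.1]
opening: 0.0931
gripper_force: 0.0
top obj [213 132  41  41] ztop 85.1 ('cen', array([582.8, 104.2]), 'rect', array([583. , 104.4]), array([79.1, 44.8]), 53.9) circ [582.7 104.2  45. ]
top obj [319 132  36  39] ztop 121.6 ('cen', array([ 582.4, -126.3]), 'rect', array([ 582.1, -126.1]), array([63.3, 65.1]), 45.4) circ [ 582.5 -126.1   33.2]
top obj [392 203  31  23] ztop 99.9 ('cen', array([ 444.1, -284.8]), 'rect', array([ 444.5, -284.7]), array([46.7, 46.6]), 31.4) circ [ 444.4 -284.9   24. ]
top tile [328. 206.] ('cen', array([ 465.5, -116.1]), 'rect', array([ 465.
[... 395 characters left out ...]
, 363.8]), array([88.2, 81.9]), 52.7) circ [472.9 362.   46.1]
side obj [283 160  20  32] ztop 84.6 ('cen', array([581.3, 102.1]), 'rect', array([581.4, 102.5]), array([84.7, 44.3]), 53.4) circ [582.6 102.3  46.8]
side obj [344 182  29  44] ztop 120.0 ('cen', array([ 581.2, -128. ]), 'rect', array([ 581.3, -127.4]), array([69.7, 62.8]), 39.4) circ [ 580.9 -127.3   35.3]
side obj [361 245  25  37] ztop 98.2 ('cen', array([ 442.4, -286.8]), 'rect', array([ 442.7, -286.8]), array([46.8, 46.9]), 89.4) circ [ 443.5 -288.    25.9]
50.82967897867094 65.9268272743745
52.88432711551085 66.0102664182414
51.8202584560735 64.76727452190579
51.843467461739905 64.92886153154589
[605.85467571 356.44047305]
```

```bash
python3 -m crank '0 1 0 0;0 1 0 0;0 1 0 0;0 1 0 0;0 0.8 0 0;0 0.62 0 0;0 0 -0.8 0;0 0 -0.9 0;0 0 -0.9 0;0 0 -0.9 0'
python3 -m crank '0 0 -0.8 0;0 0 -0.7 0;0 0 -0.6 0;0 0 -0.4 0;0 0 0 0;0 0 0 0'
python3 -m crank '0 0 0 0;0 0 0 0;0 0 0 0;0 0 0 0;0 0 0 0;0 0 0 0;0 0 0 0' 0
```

```text
time_s: 21.3
eef_pos: [0.6076, 0.358, 0.2934]
eef_rot: [3.142, 0.0, 2.72]
ft_force: [0.2, 0.1, -0.1]
opening: 0.0928
gripper_force: 0.0
time_s: 21.9
eef_pos: [0.6077, 0.3583, 0.2321]
eef_rot: [3.141, 0.0, 2.72]
ft_force: [0.5, 0.3, 0.3]
opening: 0.093
gripper_force: 0.0
time_s: 22.6
eef_pos: [0.6075, 0.3583, 0.2317]
eef_rot: [3.141, 0.0, 2.72]
ft_force: [0.5, 1.0, 1.2]
opening: 0.0537
gripper_force: 30.0
```

```bash
python3 -m crank '0 0 0.3 0;0 0 0.6 0;0 0 0.9 0;0 0 1 0;0 0 1 0;0 0 1 0;0 -0.5 0 0;-0.2 -0.8 0 0;-0.3 -1 0 -0.2;-0.3 -1 0 -0.2'
python3 -m crank '-0.3 -1 0 -0.2;-0.3 -1 0 -0.2;-0.3 -1 0 -0.2;-0.3 -1 0 -0.2;-0.3 -1 0 -0.2;-0.3 -1 0 -0.2;-0.3 -1 0 -0.2;-0.3 -1 0 -0.14;-0.3 -1 0 0;-0.3 -1 0 0'
python3 -m crank '-0.4 -1 0 0;-0.4 -1 0 0;-0.4 -1 0 0;-0.4 -1 0 0;-0.24 -1 0 0;0 -0.5 0 0;0 -0.18 0 0;0 0 0 0;0 0 0 0'
python3 -m crank '0 0 -0.6 0;0 0 -0.8 0;0 0 -0.9 0;0 0 -0.8 0;0 0 -0.5 0;0 0 -0.3 0;0 0 -0.1 0;0 0 -0.04 0;0 0 0 0;0 0 0 0'
```

```text
time_s: 23.6
eef_pos: [0.5869, 0.2743, 0.3508]
eef_rot: [-3.141, -0.0, 2.663]
ft_force: [-0.2, -0.1, -1.6]
opening: 0.054
gripper_force: 30.0
time_s: 24.6
eef_pos: [0.5116, 0.0243, 0.351]
eef_rot: [-3.141, -0.0, 2.449]
ft_force: [1.2, -0.2, -2.1]
opening: 0.0537
gripper_force: 30.0
time_s: 25.5
eef_pos: [0.4667, -0.1157, 0.3513]
eef_rot: [3.142, -0.0, 2.449]
ft_force: [0.6, -0.1, -2.3]
opening: 0.0539
gripper_force: 30.0
time_s: 26.5
eef_pos: [0.4666, -0.1163, 0.2511]
eef_rot: [3.141, 0.001, 2.449]
ft_force: [0.6, -0.8, -1.8]
opening: 0.0542
gripper_force: 30.0
```

```bash
python3 -m crank '0 0 -0.06 0;0 0 -0.05 0;0 0 -0.04 0;0 0 -0.03 0;0 0 0 0'
python3 -m crank '0 0 -0.02 0;0 0 -0.02 0;0 0 0 0'
python3 -m crank '0 0 -0.02 0;0 0 0 0'
```

```text
time_s: 27.0
eef_pos: [0.4665, -0.1163, 0.2458]
eef_rot: [-3.142, -0.0, 2.449]
ft_force: [0.2, 0.2, -1.7]
opening: 0.0541
gripper_force: 30.0
time_s: 27.3
eef_pos: [0.4664, -0.1163, 0.2449]
eef_rot: [-3.142, -0.0, 2.449]
ft_force: [-0.3, 0.4, -2.7]
opening: 0.0539
gripper_force: 30.0
time_s: 27.5
eef_pos: [0.4665, -0.1163, 0.2447]
eef_rot: [3.141, 0.0, 2.449]
ft_force: [0.7, -0.1, -0.7]
opening: 0.0541
gripper_force: 30.0
```

```bash
python3 -m crank '0 0 -0.02 0;0 0 0 0'
python3 -m crank '0 0 -0.01 0;0 0 0 0'
```

```text
time_s: 27.7
eef_pos: [0.4665, -0.1163, 0.2446]
eef_rot: [3.141, 0.0, 2.449]
ft_force: [-4.6, 1.9, 7.0]
opening: 0.0538
gripper_force: 30.0
time_s: 27.9
eef_pos: [0.4666, -0.1163, 0.2446]
eef_rot: [3.142, 0.0, 2.449]
ft_force: [-4.7, 1.9, 9.6]
opening: 0.0541
gripper_force: 30.0
```

```bash
python3 -m crank '0 0 0.02 0;0 0 0 0'
python3 -m crank '0 0 0 0;0 0 0 0;0 0 0 0;0 0 0 0;0 0 0 0;0 0 0 0' 1
python3 -m crank '0 0 0.4 0;0 0 0.8 0;0 0 1 0;0 0 1 0;0 0 1 0;0 0 1 0;0 1 0 -0.9;0 1 0 -0.9;0 1 0 -0.9;0 1 0 -0.9'
python3 -m crank '0.6 1 0 -0.9;0.6 1 0 -0.9;0.6 1 0 -0.9;0.6 1 0 -0.9;0.6 0.5 0 -0.9;0.6 0.32 0 -0.9;0.6 0 0 -0.9;0.45 0 0 -0.89;0 0 0 0;0 0 0 0'
python3 -c "
from h import *
look('c')"
```

```text
time_s: 28.1
eef_pos: [0.4665, -0.1163, 0.2446]
eef_rot: [3.141, 0.0, 2.449]
ft_force: [-1.9, 1.3, 6.0]
opening: 0.054
gripper_force: 30.0
time_s: 28.7
eef_pos: [0.4665, -0.1163, 0.2442]
eef_rot: [-3.142, -0.0, 2.449]
ft_force: [0.7, -0.4, 0.2]
opening: 0.0925
gripper_force: 0.0
time_s: 29.7
eef_pos: [0.4662, -0.0153, 0.3752]
eef_rot: [3.141, 0.0, 1.941]
ft_force: [0.2, 0.3, 0.1]
opening: 0.0934
gripper_force: 0.0
time_s: 30.7
eef_pos: [0.5825, 0.1042, 0.3745]
eef_rot: [-3.141, 0.0, 0.946]
ft_force: [-0.0, -0.0, -0.6]
opening: 0.0929
gripper_force: 0.0
top obj [319 132  36  39] ztop 121.7 ('cen', array([ 582.5, -126.3]), 'rect', array([ 582.2, -126.3]), array([63.3, 65. ]), 45.1) circ [ 582.7 -126.6   33.2]
top obj [ 97 181  39  38] ztop 61.7 ('cen', array([473.7, 363.8]), 'rect', array([473.8, 363.5]), array([83.7, 83.5]), 48.4) circ [473.7 364.   42.8]
top obj [313 185  39  37] ztop 112.4 ('cen', array([ 465.8, -115.9]), 'rect', array([ 465.9, -115.8]), array([53.8, 54.7]), 50.4) circ [ 465.7 -116.4   36.7]
top obj [392 203  31  23] ztop 99.9 ('cen', array([ 444.2, -284.9]), 'rect'
[... 422 characters left out ...]
array([476.7, 235. ]), array([65.9, 64.4]), 26.4) circ [475.6 235.1  36.7]
side obj [283 160  20  32] ztop 84.4 ('cen', array([580.9, 101.5]), 'rect', array([580.9, 101.8]), array([83.3, 44.7]), 54.2) circ [580.5 100.7  44.9]
side obj [344 182  29  44] ztop 120.0 ('cen', array([ 580.5, -128.4]), 'rect', array([ 580.6, -128.3]), array([65.4, 65.6]), 4.8) circ [ 581.9 -129.2   36.2]
side obj [310 203  27  40] ztop 110.7 ('cen', array([ 464.3, -118. ]), 'rect', array([ 464.5, -117.4]), array([59. , 54.4]), 50.0) circ [ 464.  -118.2   37.7]
side obj [361 245  25  37] ztop 98.6 ('cen', array([ 442.5, -287.1]), 'rect', array([ 442.2, -287.1]), array([50.1, 44.3]), 38.1) circ [ 442.6 -287.5   25.5]
```

```bash
python3 -m crank '0 0 -0.8 0;0 0 -0.9 0;0 0 -0.9 0;0 0 -0.9 0;0 0 -0.9 0;0 0 -0.7 0;0 0 -0.6 0;0 0 -0.48 0;0 0 0 0;0 0 0 0'
python3 -m crank '0 0 0 0;0 0 0 0;0 0 0 0;0 0 0 0;0 0 0 0;0 0 0 0;0 0 0 0;0 0 0 0' 0
```

```text
time_s: 31.8
eef_pos: [0.5829, 0.1043, 0.2202]
eef_rot: [3.141, -0.0, 0.942]
ft_force: [-0.2, -0.1, -0.3]
opening: 0.0933
gripper_force: 0.0
time_s: 32.6
eef_pos: [0.5827, 0.1042, 0.2198]
eef_rot: [-3.142, -0.0, 0.942]
ft_force: [0.2, 0.5, 0.8]
opening: 0.044
gripper_force: 30.0
```

```bash
python3 -m crank '0 0 0.3 0;0 0 0.6 0;0 0 0.9 0;0 0 1 0;0 0 1 0;0 0 1 0;0 0 0.8 0;0 0 0.4 0;0 -0.5 0 0;0 -0.8 0 0'
python3 -m crank '0 -1 0 -0.4;0 -1 0 -0.4;0 -1 0 -0.4;0 -1 0 -0.4;0 -1 0 -0.4;0 -1 0 -0.4;0 -1 0 -0.4;0 -1 0 -0.4;0 -1 0 -0.4;0 -1 0 -0.4'
python3 -m crank '-0.2 -1 0 -0.16;-0.2 -1 0 0;-0.08 -1 0 0;0 -1 0 0;0 -0.6 0 0;0 -0.3 0 0;0 0 0 0;0 0 0 0'
python3 -m crank '0 0 -0.6 0;0 0 -0.9 0;0 0 -1 0;0 0 -0.9 0;0 0 -0.8 0;0 0 -0.5 0;0 0 -0.3 0;0 0 -0.15 0;0 0 -0.05 0;0 0 0 0'
```

```text
time_s: 33.6
eef_pos: [0.5825, 0.0714, 0.3692]
eef_rot: [-3.141, 0.0, 0.944]
ft_force: [-0.2, -0.5, -2.2]
opening: 0.0439
gripper_force: 30.0
time_s: 34.6
eef_pos: [0.5822, -0.18, 0.3685]
eef_rot: [-3.141, 0.001, 0.381]
ft_force: [0.2, -0.5, -1.3]
opening: 0.0438
gripper_force: 30.0
time_s: 35.4
eef_pos: [0.5708, -0.3003, 0.3695]
eef_rot: [-3.141, 0.0, 0.362]
ft_force: [-0.1, -1.1, -2.2]
opening: 0.0437
gripper_force: 30.0
time_s: 36.4
eef_pos: [0.5709, -0.3008, 0.2404]
eef_rot: [3.141, -0.001, 0.361]
ft_force: [0.1, 0.3, -1.7]
opening: 0.0442
gripper_force: 30.0
```

Contact is expected near 0.233.

```bash
python3 -m crank '0 0 -0.08 0;0 0 -0.07 0;0 0 -0.05 0;0 0 -0.04 0;0 0 -0.02 0;0 0 0 0'
python3 -m crank '0 0 -0.02 0;0 0 -0.02 0;0 0 0 0'
python3 -m crank '0 0 -0.02 0;0 0 0 0'
```

```text
time_s: 37.0
eef_pos: [0.5707, -0.3008, 0.2332]
eef_rot: [-3.141, 0.0, 0.361]
ft_force: [-0.2, 0.4, -2.3]
opening: 0.0442
gripper_force: 30.0
time_s: 37.3
eef_pos: [0.5708, -0.3008, 0.2327]
eef_rot: [3.141, -0.0, 0.361]
ft_force: [-2.1, 2.0, 3.5]
opening: 0.044
gripper_force: 30.0
time_s: 37.5
eef_pos: [0.5708, -0.3008, 0.2328]
eef_rot: [3.141, -0.0, 0.361]
ft_force: [-5.7, 2.6, 10.0]
opening: 0.0437
gripper_force: 30.0
```

```bash
python3 -m crank '0 0 0.02 0;0 0 0 0'
python3 -m crank '0 0 0 0;0 0 0 0;0 0 0 0;0 0 0 0;0 0 0 0;0 0 0 0' 1
python3 -m crank '0 0 0.4 0;0 0 0.8 0;0 0 1 0;0 0 1 0;0 0 1 0;0 0 1 0;0 0 0.8 0;0 1 0 0;0 1 0 0;0 1 0 0'
python3 -m crank '0 1 0 0;0 1 0 0;0 1 0 0;0 1 0 0;0 1 0 0;0 1 0 0;0 1 0 0;0 1 0 0;0 1 0 0;0 1 0 0'
python3 -m crank '0 1 0 0;0 1 0 0;0 1 0 0;0 1 0 0;0 0 0 0;0 0 0 0'
python3 -c "
from h import *
look('d')"
```

```text
time_s: 37.7
eef_pos: [0.5708, -0.3008, 0.2327]
eef_rot: [3.141, -0.0, 0.361]
ft_force: [-1.9, 1.0, 7.1]
opening: 0.0438
gripper_force: 30.0
time_s: 38.3
eef_pos: [0.5707, -0.3008, 0.2322]
eef_rot: [-3.142, -0.0, 0.361]
ft_force: [-0.7, 0.1, -0.2]
opening: 0.0874
gripper_force: 0.0
time_s: 39.3
eef_pos: [0.5705, -0.225, 0.3832]
eef_rot: [3.141, -0.001, 0.361]
ft_force: [0.1, 0.0, 0.2]
opening: 0.093
gripper_force: 0.0
time_s: 40.3
eef_pos: [0.5705, 0.0252, 0.3832]
eef_rot: [3.141, -0.001, 0.361]
ft_force: [-0.2, 0.4, -0.4]
opening: 0.0931
gripper_force: 0.0
time_s: 40.9
eef_pos: [0.5706, 0.1244, 0.3829]
eef_rot: [3.141, -0.0, 0.362]
ft_force: [-0.3, -0.1, 0.3]
opening: 0.0929
gripper_force: 0.0
top obj [319 132  36  39] ztop 121.4 ('cen', array([ 582.5, -126.3]), 'rect', array([ 582.2, -126.3]), array([63.3, 65.1]), 44.5) circ [ 582.9 -126.5   33.4]
top obj [393 136  40  45] ztop 98.2 ('cen', array([ 571.8, -301.1]), 'rect', array([ 571.8, -300.9]), array([78. , 46.6]), 20.0) circ [ 571.3 -300.    44.3]
top obj [ 97 182  26  37] ztop 61.4 ('cen', array([468.2, 379. ]), 'rect', array(
[... 618 characters left out ...]
[477.5, 234.8]), array([73.4, 62.9]), 58.8) circ [470.1 236.8  41.7]
side obj [344 182  29  44] ztop 119.8 ('cen', array([ 580.9, -128.3]), 'rect', array([ 580.5, -128.4]), array([63.6, 67.4]), 87.9) circ [ 580.1 -127.4   36.2]
side obj [310 203  27  41] ztop 110.5 ('cen', array([ 464.4, -117.4]), 'rect', array([ 464.4, -117. ]), array([61.6, 54.3]), 50.4) circ [ 463.4 -118.2   37.1]
side obj [399 219  31  45] ztop 97.2 ('cen', array([ 570., -303.]), 'rect', array([ 569.9, -302.8]), array([83.4, 44.1]), 20.5) circ [ 570.3 -304.3   44.9]
side obj [361 245  25  37] ztop 98.1 ('cen', array([ 442.4, -286.9]), 'rect', array([ 442. , -287.2]), array([48.9, 44.4]), 39.1) circ [ 443.2 -287.7   26.4]
```

View pics/side_d.png

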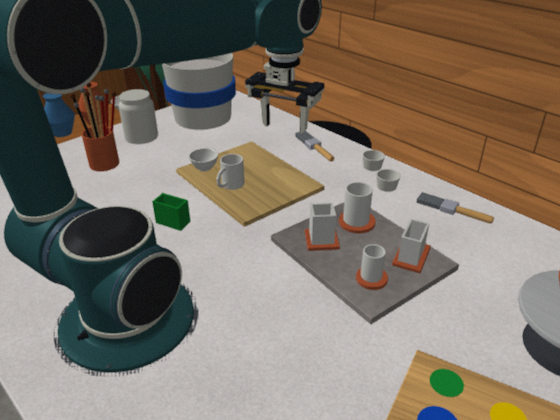

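View pics/top_d.png

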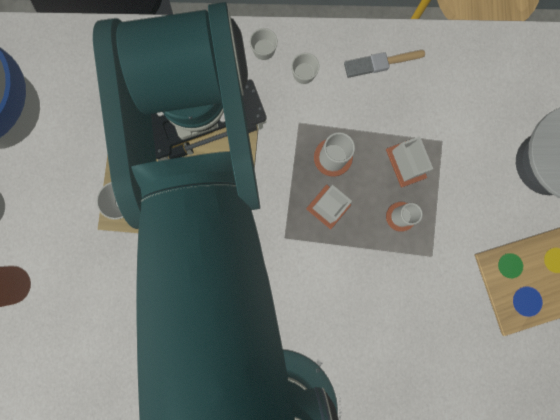

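The side view shows all four pots upright on their matching tiles: (323,225), (357,207), (412,244) and (372,265). The mug (231,172) and bowl (203,160) are untouched. The top view agrees, with offsets of about 1 mm.

```bash
python3 -c "
from cell import *
print(hand_in())"
```

```text
the job is handed in; nothing more can be done
None
```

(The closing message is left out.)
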